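# Bring the salt round on the turntable and point it out

## Task

I need the salt: gently push the revolving wooden board round (the knobs on its rim are there for that) until the wooden salt cellar stands at the front, nearest to the front edge of the worktop (your side), touching nothing that stands on the board and leaving it all upright on the board and everything else on the worktop where it is. Then point out the salt cellar: hold your fingertips about three centimetres straight above the little knob of its lid, without touching it, for three seconds, and finish still pointing there.

Things in the scene. Friction and masses are not known exactly. Their poses are not given: they have to be found in the camera images.
- turntable (a joint): turning angle of the revolving board, rad; grows anticlockwise seen from above, turns either way without a stop in practice (limits +-12.5). Wooden disc, diameter 310 mm, 16 mm thick, flat top 34 mm above the worktop, on a round foot that is fixed to the worktop. About 0.2 N m of friction (1.6 N at a knob): it stays where it is left and hardly coasts
- turntable_foot: the fixed round metal foot under the revolving board, diameter 190 mm; origin on the board's turning axis, at worktop height (z = 0); its x axis points away from the robot, so the front of the board is on its -x side; y to the robot's left. It does not turn with the board. Wall cupboards hang over the back half of the board: their doors and door knobs begin 0.56 m in front of the robot, 0.51 m above the worktop, so keep the arm low and work on the front half
- board_centre (a point): centre of the board's top face, on the turning axis, 34 mm above the worktop
- knob_1 (a point): centre of the top of one of four equal dark turned-wood finger knobs that stand upright on the board near its rim and turn with it, 138 mm from the turning axis, 90 degrees apart (numbered anticlockwise); each 46 mm high above the board's top, head 23 mm across at its widest, 9 mm below its top, neck 12 mm; this point is 80 mm above the worktop
- knob_2 (a point): centre of the top of one of four equal dark turned-wood finger knobs that stand upright on the board near its rim and turn with it, 138 mm from the turning axis, 90 degrees apart (numbered anticlockwise); each 46 mm high above the board's top, head 23 mm across at its widest, 9 mm below its top, neck 12 mm; this point is 80 mm above the worktop
- knob_3 (a point): centre of the top of one of four equal dark turned-wood finger knobs that stand upright on the board near its rim and turn with it, 138 mm from the turning axis, 90 degrees apart (numbered anticlockwise); each 46 mm high above the board's top, head 23 mm across at its widest, 9 mm below its top, neck 12 mm; this point is 80 mm above the worktop
- knob_4 (a point): centre of the top of one of four equal dark turned-wood finger knobs that stand upright on the board near its rim and turn with it, 138 mm from the turning axis, 90 degrees apart (numbered anticlockwise); each 46 mm high above the board's top, head 23 mm across at its widest, 9 mm below its top, neck 12 mm; this point is 80 mm above the worktop
- salt_cellar: lidded round container of turned brown wood with a small round knob on the lid, 66 mm across, 68 mm high to the top of the lid's knob (the lid is 56 mm high and does not come off here), 130 to 250 g, loose, standing on the board about 70 mm (60 to 80) from the turning axis; origin at the centre of its underside, z up
- glass_shaker: small clear glass shaker with a white cap, 44 mm across, 90 mm high, loose, standing on the board about 70 mm from the axis; origin at the centre of its underside
- garlic: garlic bulb, 50 mm across, 48 mm high, loose, standing on the board about 70 mm from the axis; origin at the centre of its underside
- ramekin: small cream stoneware ramekin, 61 mm across, 37 mm high, loose, standing on the board, at the front of it at the start; origin at the centre of its underside
- bowl: cream bowl with a dotted pattern, 130 mm across, 55 mm high, loose on the worktop to the left; origin at the centre of its underside; leave alone
- drinking_glass: clear drinking glass, 76 mm across, 89 mm high, loose on the worktop to the right; origin at the centre of its underside; leave alone
- kitchen_timer: white wind-up kitchen timer with a dark dial, 66 mm across, 48 mm high, loose on the worktop to the right; origin at the centre of its underside; leave alone
Mind the look-alikes: they are no part of the job. Leave any yellow look-alike of the ramekin alone.

How it is judged:
By the outcome, as a careful person would: the job done as asked, in the order asked, and still so for the second after the job is handed in, with the robot touching nothing.
It also fails if it takes over 72 s, if anything falls off the work surface, if the arm or the gripper's body presses on something with over 40 N, if the wrist force passes 120 N, or if a joint passes its speed limit or range.

## Robot

A 7-joint arm with a two-finger parallel gripper is mounted at the origin on a cart in front of the work surface, level with it; the furniture and walls round the work are solid. World frame = base frame: x ahead of the robot, y to its left, z up, the work surface at z = 0. Lengths are in m, angles in rad, forces in N, time in s.
With the tool pointing down it reaches from about 0.4 to 0.875 m from the base axis. Payload 19.3 kg.
Tool frame: the origin (TCP) lies midway between the tips of the shut fingers; the grasp point (between the pads) lies bot.grip_point_offset behind it (bot.grip_point_offset is the distance from the TCP to the grasp point, in m); z points along the fingers, y is the direction in which the jaws open and shut (so a half turn about z gives the same grasp; the last joint's range is limited). The gripper opens to 85 mm and grips with 20 to 120 N. Pads are 22 mm wide; open, the fingers measure 114 mm over their backs; the gripper's body (76 mm by 85 mm) begins 54 mm behind the grasp point. The pads swing forward as they close: fully open they stand 13 mm farther back than shut.
Start: joints at [-1.261, 0.521, -0.036, 1.599, 0.021, 1.021, -0.113], TCP at [0.232, 0.58, 0.231] pointing down, gripper open.
Joint ranges: [-2.91, 2.91], [-0.3, 2.13], [-1.5, 1.42], [0.17, 2.43], [-1.26, 4.41], [0.16, 1.93], [-2.52, 2.52]. Speed limits (rad/s): [1.89, 1.89, 2.39, 2.39, 3.01, 3.01, 3.01].

## Interface

Orientations are given as [roll, pitch, yaw] about the fixed x, y, z axes, in that order (R = Rz(yaw) Ry(pitch) Rx(roll)).
In Python, from workcell import bot gives the robot as it stands.
- The arm moves only by the tool servo_tool, never from a script. Its argument "rows" is a list that holds one entry, the list of rows, each a list of 6 numbers: the shift along the tool's x, y, z in cm, then the turn, a rotation vector about the tool's x, y, z in degrees. A call has 1 to 5 rows; each row shifts and turns the commanded pose from where the row before left it, along the tool's axes as they then stand; what a row does not reach is not made up. A row lasts 1/8 s, in which the tool goes at most 62.5 mm and 10.7 degrees, less where a joint would pass 70% of its speed; a pose out of reach is approached as far as the arm can. A call is refused whole if a number of a shift passes 6.25 or a number of a turn 10.7, either way. A call with a gripper value outside its range is refused whole. "grip" is the opening, from -1 (shut) to 1 (fully open), so that 0 is half open, set as the call begins (left out, the last holds). The fingers move at their own pace and stop on an object; "squeeze" is the grip in N (left out, the last holds). Time passes only in rows, so rows that do not move let the fingers close. It gives the time, the measured TCP pose, the force and the opening at its end, in the units of the state.
- bot.observe(): the state, without advancing time (a new reading comes with each control period).
- bot.grab_frame(name): name is "side" or "top" or "wrist"; returns a dict with "image" (420x560x3 uint8, red, green, blue), "K" (3x3 intrinsics, pixels), "dist" ([k1, k2, p1, p2, k3] as OpenCV has them; the pictures are not rectified), "R" (3x3) and "t" (3): a world point X has camera coordinates R X + t; the wrist camera has in their place "mount" (4x4, takes a point from camera to tool coordinates, whose origin is the TCP and whose axes are the flange's). Camera axes: x right, y down, z forward; pixel columns grow to the right and rows downward; lengths in m; the calibration is good to about 2 mm. A picture is of the moment at which its call begins: read the wrist's pose just before it. There is no depth.
- bot.job_done(): hands the job in, once; it reports no verdict.
The state is a dict: "clock": time; "qpos": joint angles; "qd": joint speeds; "joint_efforts": joint torques, N m; "position": TCP position; "tool_rot": TCP orientation; "force": force on the tool from outside, world axes, zero at the start; "moment": the same for the moment, N m; "grip_width": finger opening in m.
Only numpy, scipy, OpenCV 4.12 (cv2) and the standard library are available. Lean on these libraries where they do the work, as an engineer would, in place of code of your own. Each camera call takes 0.05 s, during which the arm holds its last target.

## Working session

There is one attempt and no reset: what is moved stays moved. The work goes in short steps, Python scripts to look and compute and a tool call to move; the robot and the scene stay as the last step left them, time stands still between calls to the robot, and variables do not carry over. Pictures are saved under pics/ and viewed, and the job is handed in when it is done.

Besides the shell and the picture viewer there is one more tool, called after ">>>" as name(argument=value, ...) on one line, values as JSON. servo_tool: Moves the arm, as the interface text tells. Its arguments: {"type":"object","properties":{"rows":{"type":"array"},"grip":{"type":"number"},"squeeze":{"type":"number"}},"required":["rows"]}

```bash
ls; mkdir -p pics
python3 - <<'E'
from workcell import bot
import cv2
s=bot.observe(); print(s)
print(bot.grip_point_offset)
for n in ["side","top","wrist"]:
    f=bot.grab_frame(n); cv2.imwrite(f"pics/{n}0.png",f["image"][:,:,::-1])
    print(n,{k:(v.tolist() if hasattr(v,'tolist') else v) for k,v in f.items() if k!="image"})
E
```

```text
pics
{'clock': 0.0, 'qpos': array([-1.26115159,  0.52201451, -0.03633623,  1.60002076,  0.02116874,
        1.02106638, -0.11279965]), 'qd': array([-0.00108257, -0.0002347 ,  0.0014516 , -0.00010778, -0.00089098,
        0.0005113 ,  0.00198938]), 'joint_efforts': array([ 1.42465691e-03, -9.27094245e+01,  1.98051922e+00, -3.69940317e+01,
        1.79453212e-02,  8.06627126e-03, -8.53729375e-06]), 'position': array([0.23163113, 0.58012897, 0.23072074]), 'tool_rot': array([-3.14046815e+00,  4.86985945e-05,  2.76172986e+00]), 'force': array([0.22667168, 0.50657654, 0.40476723]), 'moment': array([0.05221668, 0.02444555, 0.03771231]), 'grip_width': 0.08554145014858015}
0.0187
side {'K': [[497.5895711880238, 0.0, 275.380898752943], [0.0, 497.5895711880238, 203.69532381503575], [0.0, 0.0, 1.0]], 'dist': [-0.08537557422864529, 0.0, 0.0, 0.0, 0.0], 'R': [[0.8435844036273069, -0.5366716446823591, 0.018678858388365777], [-0.2681197762460106, -0.4510805974417676, -0.8512567651404409], [0.46527103879625914, 0.7130987592230895, -0.5244168380705754]], 't': [-0.4381797314749629, 0.2446868804781979, 
[... 248 characters left out ...]
266210184016356], [-0.9936902889742162, -0.013382563198668108, -0.1113576068374871], [0.11148068119788515, -0.008830027846516198, -0.9937273712280876]], 't': [0.03159009116810809, 0.5328327056961767, 1.3353108718155215]}
wrist {'K': [[311.1293027671719, 0.0, 283.80151261553755], [0.0, 311.1293027671719, 210.3923961258828], [0.0, 0.0, 1.0]], 'dist': [-0.06217590650258426, 0.0, 0.0, 0.0, 0.0], 'mount': [[-0.0013886217624221584, -0.9539240053595699, -0.30004510282348035, 0.07719932807306401], [0.9999990310744434, -0.0012952735399832012, -0.0005100163015963392, -0.00038811021812379387], [9.787631072865076e-05, -0.3000455203218482, 0.9539248797232495, -0.14123516588801355], [0.0, 0.0, 0.0, 1.0]]}
```

View pics/side0.png

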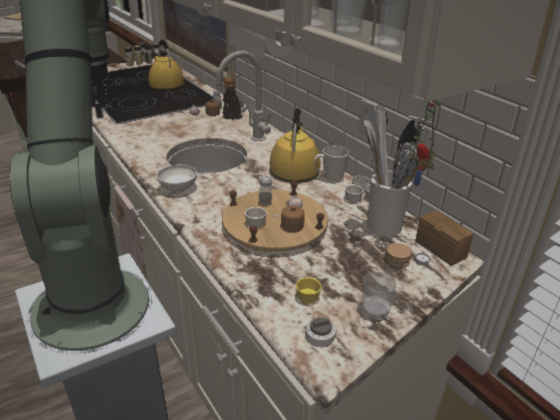

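View pics/top0.png

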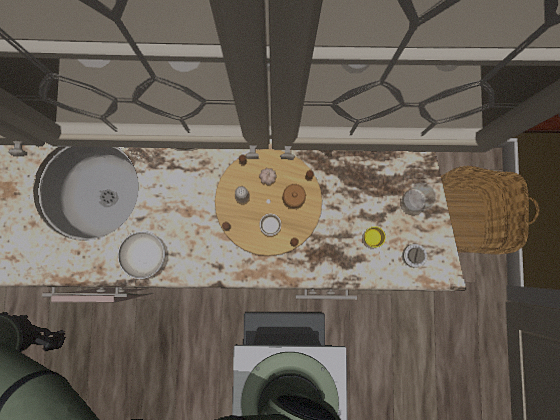

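View pics/wrist0.png

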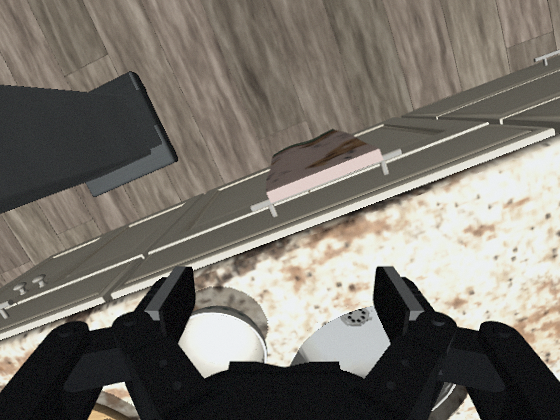

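```bash
cat > h.py <<'E'
import numpy as np, cv2
from workcell import bot
def ray(f,uv):
    p=cv2.undistortPoints(np.array([[uv]],float),f["K"],f["dist"] if True else None)[0,0]
    R=np.array(f["R"]);t=np.array(f["t"])
    return -R.T@t, R.T@np.array([p[0],p[1],1.])
def plane(f,uv,z):
    o,d=ray(f,uv); return o+d*(z-o[2])/d[2]
def frame(n):
    f=bot.grab_frame(n)
    for k in("K","dist","R","t"):
        if k in f:f[k]=np.array(f[k],float)
    return f
def proj(f,X):
    r=cv2.Rodrigues(f["R"])[0]
    return cv2.projectPoints(np.array(X,float).reshape(-1,1,3),r,f["t"],f["K"],f["dist"])[0][:,0]
def blobs(f,mask,roi,amin=8):
    x0,y0,x1,y1=roi; m=np.zeros_like(mask);m[y0:y1,x0:x1]=mask[y0:y1,x0:x1]
    n,l,st,c=cv2.connectedComponentsWithStats(m)
    return [(c[i].round(1),st[i].tolist()) for i in range(1,n) if st[i][4]>=amin]
E
python3 - <<'E'
from h import *
f=frame("top");g=frame("side")
cv2.imwrite("pics/topc.png",cv2.resize(f["image"][140:270,200:340,::-1],None,fx=5,fy=4.6,interpolation=cv2.INTER_CUBIC))
cv2.imwrite("pics/sidec.png",cv2.resize(g["image"][160:260,200:350,::-1],None,fx=5,fy=5,interpolation=cv2.INTER_CUBIC))
h=cv2.cvtColor(f["image"],cv2.COLOR_RGB2HSV)
print(h[200,250],h[242,294],h[195,294],h[227,226],h[190,300])
# board wood mask
m=((h[...,0]>12)&(h[...,0]<22)&(h[...,1]>90)&(h[...,2]>120)).astype(np.uint8)
for b in blobs(f,m,(200,140,340,270),300): print("board",b)
d=((h[...,2]<100)&(h[...,1]>90)).astype(np.uint8)
for b in blobs(f,d,(210,145,330,262)): print("dark",b,plane(f,b[0],.078).round(4))
E
```

```text
[ 18 110 172] [ 12 134 103] [ 12 124 132] [ 11 104  98] [ 14 134 133]
board (array([267.9, 202.6]), [215, 149, 107, 107, 7317])
dark (array([242.1, 159.5]), [239, 155, 8, 10, 53]) [0.6702 0.1419 0.078 ]
dark (array([314.3, 157.5]), [312, 156, 6, 4, 12]) [ 0.6788 -0.0603  0.078 ]
dark (array([308.8, 175.4]), [305, 171, 9, 10, 58]) [ 0.6277 -0.0451  0.078 ]
dark (array([290.2, 203.9]), [282, 193, 22, 16, 66]) [0.5468 0.006  0.078 ]
dark (array([225.2, 225.3]), [222, 222, 7, 7, 25]) [0.4849 0.1846 0.078 ]
dark (array([293.5, 241.8]), [290, 238, 8, 9, 44]) [ 0.4419 -0.004   0.078 ]
```

View pics/topc.png

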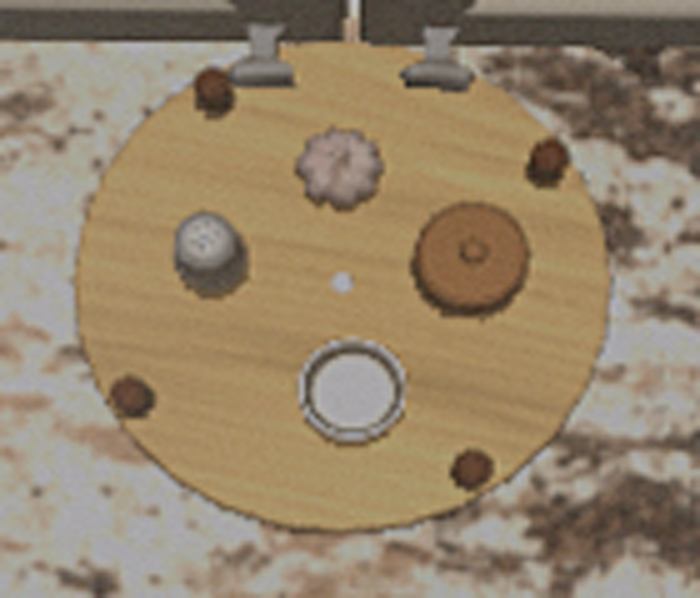

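View pics/sidec.png

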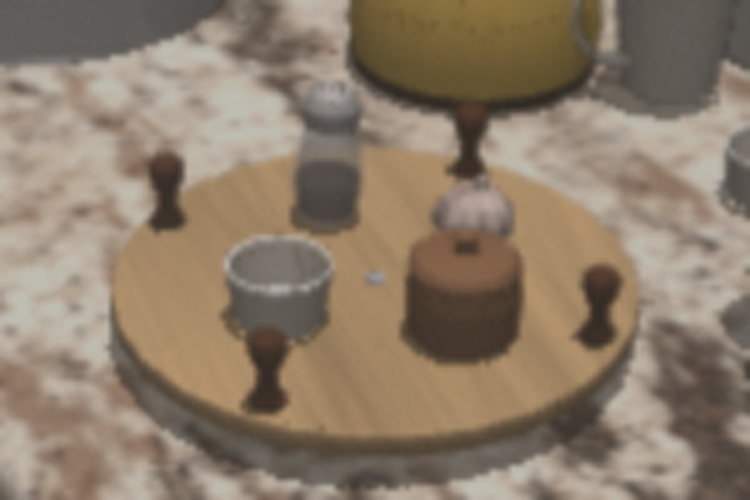

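Run:
```python
from h import *
f=frame("top");g=frame("side")
c=plane(f,(268,200.9),.034);print("centre",c)
K=[plane(f,p,.074) for p in [(242.3,159.3),(308.9,175.2),(226,225.8),(293.8,241.7)]]
print("mean",np.mean(K,0))
C=np.mean(K,0)
for k in K: 
  d=k-c;print(k.round(4),np.hypot(d[0],d[1]),np.degrees(np.arctan2(d[1],d[0])))
s=plane(f,(294.4,193.9),.102);d=s-c;print("salt",s,np.hypot(d[0],d[1]),np.degrees(np.arctan2(d[1],d[0])))
# side: lid knob crop (467,243)/5
s2=plane(g,(200+467/5-.4,160+243/5-.4),.100);print("salt side",s2)
print("centre side",plane(g,(200+376/5-.4,160+278/5-.4),.034))
h=cv2.cvtColor(f["image"],cv2.COLOR_RGB2HSV)
for n,uv,z in [("ramekin",(200+352/5,140+390/4.6),.06),("shaker",(200+208/5,140+245/4.6),.12),("garlic",(200+340/5,140+165/4.6),.07)]:
  p=plane(f,uv,z);d=p-c;print(n,p.round(3),np.hypot(d[0],d[1]),np.degrees(np.arctan2(d[1],d[0])))
print(plane(f,(142,256),.05),plane(f,(373,238),.03),plane(f,(414,256),.04))
```

```text
centre [0.56021722 0.06831396 0.034     ]
mean [0.55675268 0.06841365 0.074     ]
[0.6716 0.1416 0.074 ] 0.13337489073119066 33.33906214119887
[ 0.6291 -0.0457  0.074 ] 0.13318399757001498 -58.87770402170445
[0.4839 0.1828 0.074 ] 0.13754313563723822 123.69470667153186
[ 0.4424 -0.005   0.074 ] 0.13877194949971416 -148.10341031899625
salt [ 0.57141686 -0.0043392   0.102     ] 0.07351131734064772 -81.23671294409858
salt side [ 0.56748699 -0.01094908  0.1       ]
centre side [0.56129926 0.07016422 0.034     ]
ramekin [0.489 0.06  0.06 ] 0.07119514888216481 -173.51114822659514
shaker [0.568 0.138 0.12 ] 0.07059341528238366 83.26460882219295
garlic [0.626 0.069 0.07 ] 0.06607252572659729 0.4878921605432167
[0.39877689 0.41572594 0.05      ] [ 0.45807025 -0.23267822  0.03      ] [ 0.4084536  -0.34519749  0.04      ]
```

The salt cellar is the brown lidded pot at top-view (294,194), at −82° on the board with a lid knob and about 66 mm wide. Nothing else on the board looks like it. It needs a clockwise turn of about 97°, by pushing the front-right knob at (294,242) to the left.

```bash
cat >> h.py <<'E'
def rows(wps,n,start=None):
    """wps: list of (x,y,z,yawdeg); rows linear from the observed pose, tool kept vertical"""
    s=bot.observe()
    if start is None: start=(*s["position"],np.degrees(s["tool_rot"][2]))
    cur=np.array(start,float); out=[]
    for w,k in zip(wps,n):
        w=np.array(w,float); a=cur.copy()
        if w[3]-a[3]>180:a[3]+=360
        if w[3]-a[3]<-180:a[3]-=360
        cur=a.copy()
        for i in range(1,k+1):
            tgt=a+(w-a)*i/k; d=tgt-cur; p=np.radians(cur[3])
            r=[100*(d[0]*np.cos(p)+d[1]*np.sin(p)),100*(d[0]*np.sin(p)-d[1]*np.cos(p)),-100*d[2],0,0,-d[3]]
            r=np.round(r,2); out.append(r.tolist())
            # integrate rounded
            cur=cur+np.array([(r[0]*np.cos(p)+r[1]*np.sin(p))/100,(r[0]*np.sin(p)-r[1]*np.cos(p))/100,-r[2]/100,-r[5]])
    for i in range(0,len(out),5): print(out[i:i+5])
    print("end",cur.round(4))
E
python3 -c "
from h import *
rows([(.465,-.032,.19,137)],[15])"
```

```text
[[-2.96, -3.21, 0.27, 0.0, 0.0, 1.42], [-3.03, -3.15, 0.28, 0.0, 0.0, 1.41], [-3.12, -3.06, 0.27, 0.0, 0.0, 1.42], [-3.19, -2.99, 0.28, 0.0, 0.0, 1.41], [-3.26, -2.9, 0.27, 0.0, 0.0, 1.42]]
[[-3.33, -2.83, 0.28, 0.0, 0.0, 1.42], [-3.4, -2.74, 0.27, 0.0, 0.0, 1.41], [-3.47, -2.66, 0.27, 0.0, 0.0, 1.42], [-3.53, -2.57, 0.28, 0.0, 0.0, 1.41], [-3.59, -2.49, 0.27, 0.0, 0.0, 1.42]]
[[-3.66, -2.39, 0.28, 0.0, 0.0, 1.41], [-3.71, -2.3, 0.27, 0.0, 0.0, 1.42], [-3.77, -2.21, 0.28, 0.0, 0.0, 1.42], [-3.82, -2.12, 0.27, 0.0, 0.0, 1.41], [-3.87, -2.02, 0.27, 0.0, 0.0, 1.42]]
end [ 4.650000e-01 -3.200000e-02  1.900000e-01  1.369978e+02]
```

>>> servo_tool(rows=[[[-3,-3.2,0.27,0,0,1.4],[-3,-3.15,0.28,0,0,1.4],[-3.1,-3.05,0.27,0,0,1.4],[-3.2,-3,0.28,0,0,1.4],[-3.3,-2.9,0.27,0,0,1.4]]], grip=-1)

```text
clock: 0.98
position: [0.3104, 0.375, 0.2176]
tool_rot: [3.141, 0.0, 2.639]
force: [0.5, -0.6, -0.4]
grip_width: -0.0003
```

>>> servo_tool(rows=[[[-3.3,-2.8,0.28,0,0,1.4],[-3.4,-2.75,0.27,0,0,1.4],[-3.5,-2.65,0.27,0,0,1.4],[-3.5,-2.6,0.28,0,0,1.4],[-3.6,-2.5,0.27,0,0,1.4]]])

```text
clock: 1.6
position: [0.3883, 0.171, 0.204]
tool_rot: [3.141, 0.0, 2.517]
force: [0.6, 0.3, -0.2]
grip_width: 0.0001
```

>>> servo_tool(rows=[[[-3.7,-2.4,0.28,0,0,1.4],[-3.7,-2.3,0.27,0,0,1.4],[-3.8,-2.2,0.28,0,0,1.4],[-3.8,-2.1,0.27,0,0,1.4],[-3.9,-2,0.27,0,0,1.4]]])

```text
clock: 2.22
position: [0.4676, -0.033, 0.1903]
tool_rot: [3.141, 0.0, 2.395]
force: [1.1, 0.1, 0.7]
grip_width: -0.0003
```

```bash
python3 -c "
from h import *
s=bot.observe();print(s['clock'],s['position'],np.degrees(s['tool_rot']),s['qpos'],s['grip_width'],s['force'])
rows([(.465,-.032,.11,137),(.465,-.032,.05,137)],[3,4])
f=frame('wrist');cv2.imwrite('pics/w1.png',f['image'][:,:,::-1])
f=frame('side');cv2.imwrite('pics/s1.png',f['image'][:,:,::-1])"
```

```text
2.225 [ 0.46761566 -0.03297519  0.19028508] [1.79977203e+02 1.45395824e-02 1.37201306e+02] [-0.25808107  0.34165968  0.25281831  2.05182378 -0.12192822  0.76144054
  0.89293418] -0.0003242510447198035 [1.05623758 0.14248249 0.67906549]
[[0.09, -0.04, 2.68, 0.0, 0.0, 0.07], [0.08, -0.03, 2.67, 0.0, 0.0, 0.06], [0.09, -0.04, 2.68, 0.0, 0.0, 0.07], [-0.0, 0.0, 1.5, 0.0, 0.0, 0.0], [-0.0, 0.0, 1.5, 0.0, 0.0, 0.0]]
[[-0.0, 0.0, 1.5, 0.0, 0.0, 0.0], [-0.0, 0.0, 1.5, 0.0, 0.0, 0.0]]
end [ 4.650000e-01 -3.200000e-02  5.000000e-02  1.370013e+02]
```

View pics/w1.png

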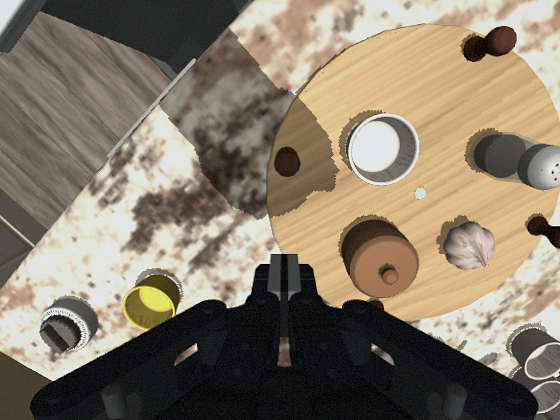

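View pics/s1.png

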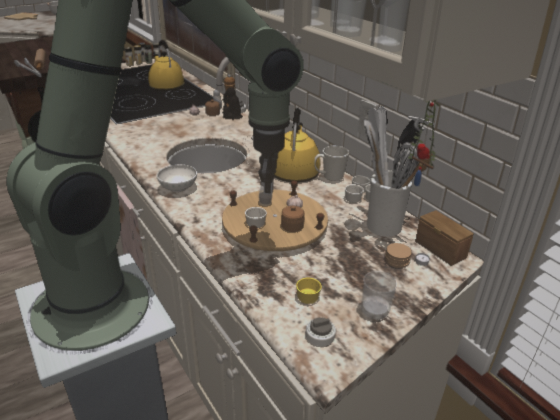

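```bash
cat >> h.py <<'E'
from scipy.spatial.transform import Rotation as Ro
def wpose(f,s):
    M=np.array(f["mount"]);T=np.eye(4);T[:3,:3]=Ro.from_euler("xyz",s["tool_rot"]).as_matrix();T[:3,3]=s["position"]
    W=np.linalg.inv(T@M); f["R"]=W[:3,:3];f["t"]=W[:3,3]; return f
E
python3 -c "
from h import *
s=bot.observe();f=wpose(frame('wrist'),s)
for n,p,z in [('knob',(287,161),.078),('centre',(420,193),.034),('lid',(391,274),.102),('rame',(382,148),.071)]: print(n,plane(f,p,z).round(4))
g=frame('side');print(proj(g,s['position']))
"
```

```text
knob [ 0.4406 -0.0074  0.078 ]
centre [0.5593 0.0638 0.034 ]
lid [ 0.566  -0.0057  0.102 ]
rame [0.4874 0.0572 0.071 ]
[[267.17149894 193.12837751]]
```

>>> servo_tool(rows=[[[0.1,0,2.7,0,0,0],[0.1,0,2.7,0,0,0],[0.1,0,2.6,0,0,0],[0,0,2,0,0,0],[0,0,1.5,0,0,0]]])

```text
clock: 3.05
position: [0.4647, -0.0286, 0.0745]
tool_rot: [-3.142, -0.001, 2.397]
force: [0.4, 0.0, 0.5]
grip_width: -0.0001
```

```bash
python3 -c "
from h import *
f=frame('wrist');cv2.imwrite('pics/w2.png',f['image'][:,:,::-1])
f=frame('side');cv2.imwrite('pics/s2.png',cv2.resize(f['image'][150:260,190:360,::-1],None,fx=4,fy=4))"
```

```text
(no output)
```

View pics/w2.png

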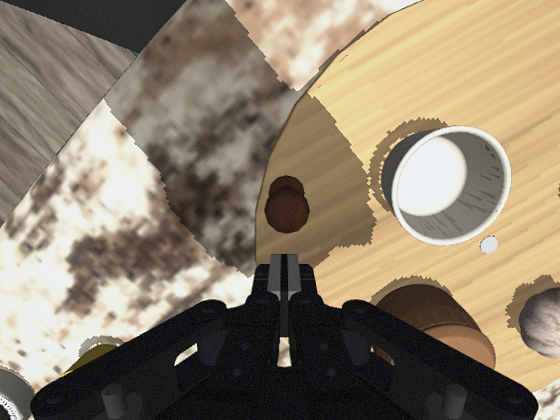

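View pics/s2.png

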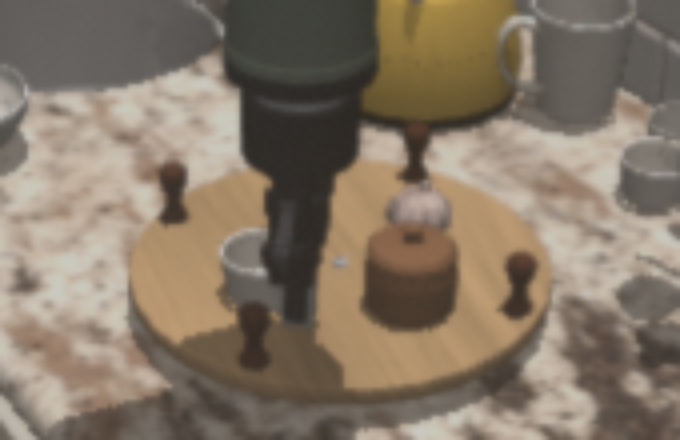

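>>> servo_tool(rows=[[[0,-0.2,1.3,0,0,0],[0,-0.1,1.2,0,0,0],[0.3,0,0,0,0,1],[0.3,0,0,0,0,1],[0.3,0,0,0,0,1]]])

```text
clock: 3.78
position: [0.4564, -0.0253, 0.0505]
tool_rot: [3.141, 0.0, 2.342]
force: [-0.0, -0.4, 0.2]
grip_width: -0.0002
```

>>> servo_tool(rows=[[[0.4,0.01,0,0,0,1.7],[0.5,0.01,0,0,0,2.1],[0.6,0.02,0,0,0,2.5],[0.7,0.02,0,0,0,3]]])

```text
clock: 4.28
position: [0.4425, -0.0082, 0.0503]
tool_rot: [3.141, 0.0, 2.177]
force: [2.5, -0.9, 0.0]
grip_width: -0.0002
```

```bash
cat >> h.py <<'E'
def st(C=(.559,.0675)):
    s=bot.observe();d=s["position"][:2]-np.array(C)
    print(s["clock"],s["position"].round(4),"yaw",np.degrees(s["tool_rot"][2]).round(1),"phi",np.degrees(np.arctan2(d[1],d[0])).round(1),"r",np.hypot(*d).round(4),"F",s["force"].round(1))
    return s
E
python3 -c "
from h import *
st()
f=frame('wrist');cv2.imwrite('pics/w3.png',f['image'][:,:,::-1])"
```

```text
4.275 [ 0.4425 -0.0082  0.0503] yaw 124.7 phi -147.0 r 0.1389 F [ 2.5 -0.9  0. ]
```

View pics/w3.png

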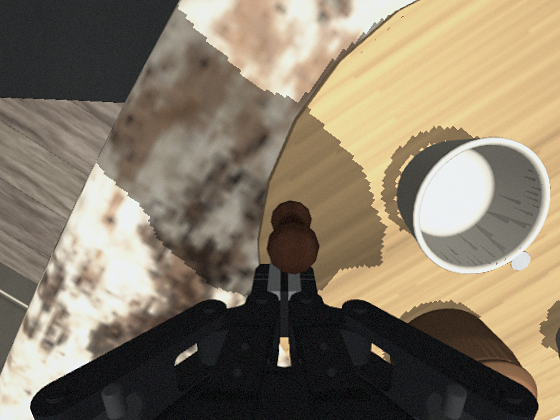

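>>> servo_tool(rows=[[[0.8,0.03,0,0,0,3.4],[0.9,0.03,0,0,0,3.8],[0.9,0.03,0,0,0,3.8],[0.9,0.03,0,0,0,3.8],[0.9,0.03,0,0,0,3.8]]])

```text
clock: 4.95
position: [0.4235, 0.0313, 0.0503]
tool_rot: [3.141, 0.0, 1.853]
force: [2.3, -1.1, -0.2]
grip_width: 0.0004
```

>>> servo_tool(rows=[[[0.9,0.03,0,0,0,3.8],[0.9,0.03,0,0,0,3.8],[0.9,0.03,0,0,0,3.8],[0.9,0.03,0,0,0,3.8],[0.9,0.03,0,0,0,3.8]]])

```text
clock: 5.58
position: [0.4181, 0.0757, 0.0502]
tool_rot: [-3.142, 0.0, 1.522]
force: [2.1, -1.5, 0.1]
grip_width: 0.0
```

```bash
python3 -c "
from h import *
st()
f=frame('wrist');cv2.imwrite('pics/w4.png',f['image'][:,:,::-1])"
```

```text
5.575 [0.4181 0.0757 0.0502] yaw 87.2 phi 176.7 r 0.1411 F [ 2.1 -1.5  0.1]
```

View pics/w4.png

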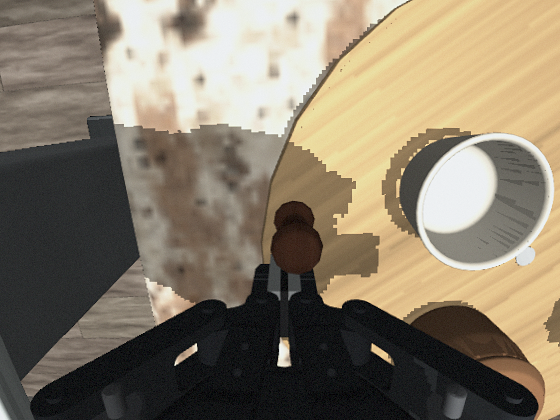

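>>> servo_tool(rows=[[[0.9,0.1,0,0,0,3.8],[0.9,0.1,0,0,0,3.8],[0.9,0.1,0,0,0,3.8],[0.9,0.1,0,0,0,3.8],[0.9,0.08,0,0,0,3.8]]])

```text
clock: 6.25
position: [0.4302, 0.1188, 0.05]
tool_rot: [-3.14, 0.001, 1.191]
force: [-2.5, -2.0, 1.2]
grip_width: 0.0001
```

>>> servo_tool(rows=[[[0.9,0.04,0,0,0,3.8],[0.9,0.04,0,0,0,3.8],[0.9,0.04,0,0,0,3.8],[0.7,0.03,0,0,0,3],[0.4,0.02,0,0,0,1.7]]])

```text
clock: 6.88
position: [0.4497, 0.1515, 0.05]
tool_rot: [-3.141, 0.001, 0.912]
force: [-2.4, -0.5, -0.9]
grip_width: 0.0001
```

```bash
python3 -c "
from h import *
s=st()
f=wpose(frame('wrist'),s);cv2.imwrite('pics/w5.png',f['image'][:,:,::-1])
f=frame('top');cv2.imwrite('pics/t5.png',cv2.resize(f['image'][140:280,200:340,::-1],None,fx=4,fy=4,interpolation=cv2.INTER_CUBIC))
f=frame('side');cv2.imwrite('pics/s5.png',cv2.resize(f['image'][150:260,190:360,::-1],None,fx=4,fy=4,interpolation=cv2.INTER_CUBIC))"
```

```text
6.875 [0.4497 0.1515 0.05  ] yaw 52.2 phi 142.4 r 0.1379 F [-2.4 -0.5 -0.9]
```

View pics/w5.png

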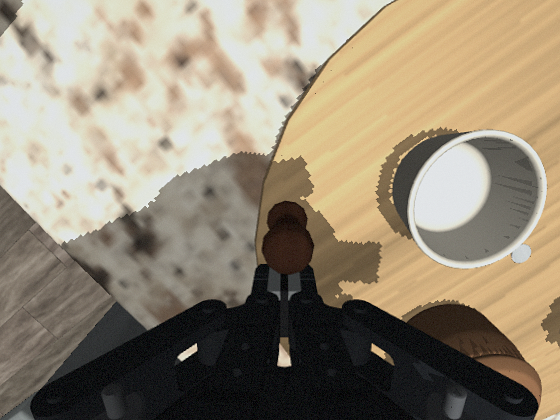

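View pics/t5.png

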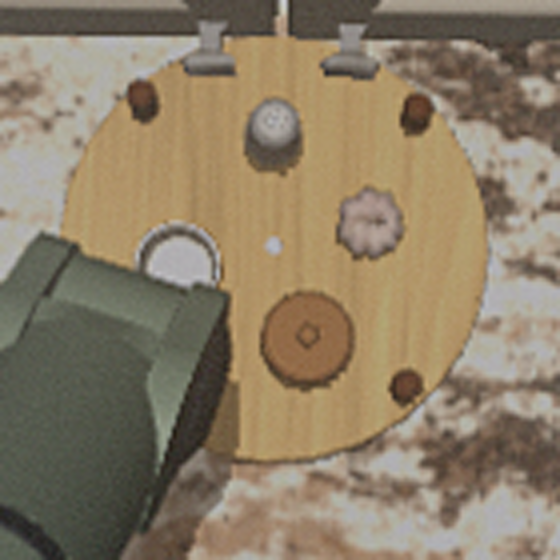

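View pics/s5.png

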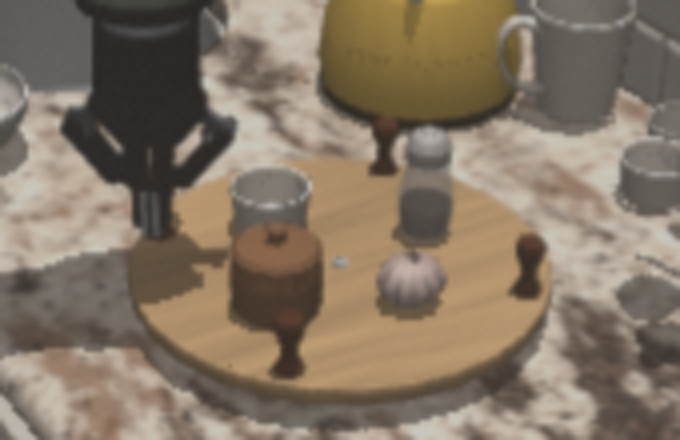

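```bash
cat >> h.py <<'E'
def salt(f,roi,C=(.559,.068),z=.09):
    h=cv2.cvtColor(f["image"],cv2.COLOR_RGB2HSV)
    m=((h[...,0]>=8)&(h[...,0]<17)&(h[...,1]>110)&(h[...,2]<165)&(h[...,2]>115)).astype(np.uint8)
    m=cv2.morphologyEx(m,cv2.MORPH_CLOSE,np.ones((3,3)))
    b=max(blobs(f,m,roi),key=lambda b:b[1][4])
    p=plane(f,b[0],z);d=p[:2]-np.array(C)
    print("lid blob",b,p.round(4),np.hypot(*d).round(4),np.degrees(np.arctan2(d[1],d[0])).round(2))
E
python3 -c "
from h import *
f=frame('top');salt(f,(255,205,300,245))
def pr(n,p,C):
  d=p-C;print(n,p.round(4),np.hypot(d[0],d[1]).round(4),np.degrees(np.arctan2(d[1],d[0])).round(1))
c=plane(f,(200+274/4-.4,140+245/4-.4),.034);print('c',c)
pr('lidknob',plane(f,(276.8,223.4),.102),c)
for p in [(143,97),(417,110),(406,384)]: pr('k',plane(f,(200+p[0]/4-.4,140+p[1]/4-.4),.074),c)
g=frame('side')
cs=plane(g,(190+341/4-.4,150+262/4-.4),.034);print('cs',cs)
pr('lidknob side',plane(g,(190+278/4-.4,150+231/4-.4),.102),cs)
"
```

```text
lid blob (array([276.4, 223.6]), [265, 213, 24, 22, 383]) [0.4905 0.0437 0.09  ] 0.0727 -160.47
c [0.56036577 0.06802939 0.034     ]
lidknob [0.49   0.0427 0.102 ] 0.0748 -160.2
k [0.6584 0.1608 0.074 ] 0.135 43.4
k [ 0.6519 -0.0314  0.074 ] 0.1352 -47.4
k [ 0.4595 -0.025   0.074 ] 0.1372 -137.3
cs [0.5617125  0.07054261 0.034     ]
lidknob side [0.4883 0.0376 0.102 ] 0.0805 -155.8
```

>>> servo_tool(rows=[[[0.6,0.03,0,0,0,2.5],[0.9,0.04,0,0,0,3.8],[0.9,0.04,0,0,0,3.8],[0.9,0.04,0,0,0,3.8],[0.8,0.03,0,0,0,3.3]]])

```text
clock: 7.75
position: [0.48, 0.1792, 0.0502]
tool_rot: [-3.141, 0.001, 0.61]
force: [-2.9, -0.1, 0.7]
grip_width: -0.0002
```

>>> servo_tool(rows=[[[0.5,0.02,0,0,0,2],[0.3,0.01,0,0,0,1.2],[0,0,0,0,0,0]]])

```text
clock: 8.12
position: [0.4871, 0.1834, 0.0502]
tool_rot: [3.141, -0.0, 0.556]
force: [-0.6, 0.2, -0.2]
grip_width: 0.0003
```

```bash
python3 -c "
from h import *
s=st()
f=frame('top');cv2.imwrite('pics/t6.png',cv2.resize(f['image'][140:280,200:340,::-1],None,fx=4,fy=4,interpolation=cv2.INTER_CUBIC))
salt(f,(248,205,290,245))
f=frame('side');cv2.imwrite('pics/s6.png',cv2.resize(f['image'][150:260,190:360,::-1],None,fx=4,fy=4,interpolation=cv2.INTER_CUBIC))"
```

```text
8.125 [0.4871 0.1834 0.0502] yaw 31.9 phi 121.8 r 0.1364 F [-0.6  0.2 -0.2]
lid blob (array([267.2, 224.9]), [256, 214, 24, 23, 384]) [0.4866 0.0688 0.09  ] 0.0724 179.38
```

View pics/t6.png

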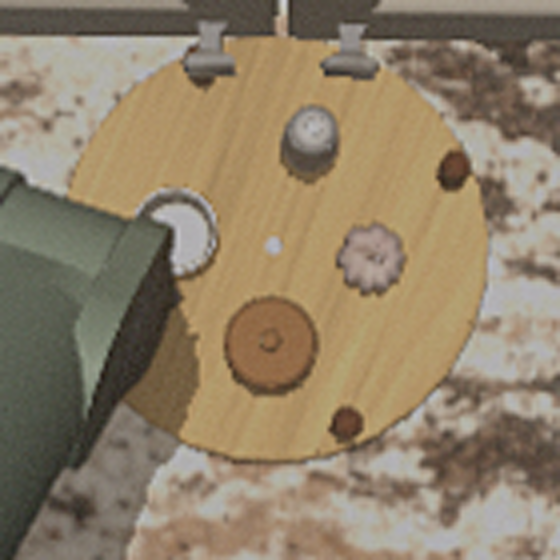

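View pics/s6.png

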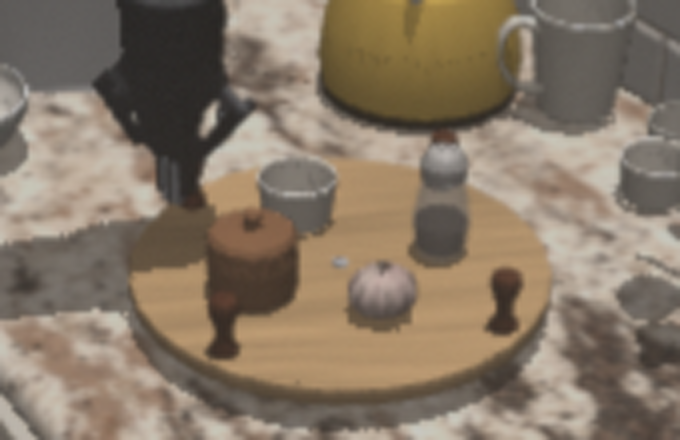

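>>> servo_tool(rows=[[[-0.8,0,0,0,0,0],[-1.2,0,0,0,0,0],[0,0,-3,0,0,0],[0,0,-4,0,0,0],[0,0,-5,0,0,0]]])

```text
clock: 8.85
position: [0.4689, 0.1722, 0.171]
tool_rot: [-3.141, 0.001, 0.555]
force: [-0.1, 0.9, -0.3]
grip_width: -0.0002
```

```bash
python3 -c "
from h import *
s=st()
f=frame('top');c=np.array([.5602,.068])
for n,p in [('lidknob',plane(f,(267.1,224.35),.1)),]:
  d=p[:2]-c;print(n,p,np.hypot(*d),np.degrees(np.arctan2(d[1],d[0])))
g=frame('side');print('side',plane(g,(190+253/4-.4,150+216/4-.4),.1))
# two-view triangulation
def tri(a,b):
  (o1,d1),(o2,d2)=a,b
  A=np.zeros((3,3));B=np.zeros(3)
  for o,d in (a,b):
    d=d/np.linalg.norm(d);P=np.eye(3)-np.outer(d,d);A+=P;B+=P@o
  return np.linalg.solve(A,B)
print('lid tri',tri(ray(f,(267.1,224.35)),ray(g,(252.85,203.6))))
print('centre tri',tri(ray(f,(268.1,200.85)),ray(g,(274.85,215.1))))
rows([(.45,.12,.2,65),(.44,.068,.2,90)],[5,5])
"
```

```text
8.85 [0.4689 0.1722 0.171 ] yaw 31.8 phi 130.7 r 0.1382 F [-0.1  0.9 -0.3]
lidknob [0.48724164 0.06894027 0.1       ] 0.07296442062646497 179.26162663749963
side [0.48509649 0.06597861 0.1       ]
lid tri [0.48720049 0.0690936  0.0977135 ]
centre tri [0.56008831 0.06801363 0.03595067]
[[-0.91, 0.68, -0.53, 0.0, 0.0, -6.64], [-0.99, 0.57, -0.52, 0.0, 0.0, -6.64], [-1.04, 0.45, -0.53, 0.0, 0.0, -6.63], [-1.09, 0.32, -0.52, 0.0, 0.0, -6.64], [-1.12, 0.2, -0.53, 0.0, 0.0, -6.64]]
[[-1.03, 0.26, 0.0, 0.0, 0.0, -5.0], [-1.04, 0.17, 0.0, 0.0, 0.0, -5.0], [-1.06, 0.07, 0.0, 0.0, 0.0, -5.0], [-1.06, -0.01, 0.0, 0.0, 0.0, -5.0], [-1.05, -0.11, 0.0, 0.0, 0.0, -5.0]]
end [4.40000e-01 6.80000e-02 2.00000e-01 9.00018e+01]
```

```bash
python3 -c "
from h import *
print(bot.observe()['qpos'])
rows([(.43,.072,.19,5)],[5])
"
```

```text
[-1.13004823  0.59635333  0.94375869  2.01225168 -0.64764238  0.85796868
 -0.83702048]
[[-1.76, 1.28, -0.33, 0.0, 0.0, 5.36], [-1.63, 1.44, -0.32, 0.0, 0.0, 5.36], [-1.49, 1.59, -0.33, 0.0, 0.0, 5.37], [-1.33, 1.72, -0.32, 0.0, 0.0, 5.36], [-1.17, 1.84, -0.33, 0.0, 0.0, 5.36]]
end [0.43   0.072  0.19   5.0018]
```

>>> servo_tool(rows=[[[-1.7,1.3,-0.4,0,0,5.4],[-1.6,1.4,-0.4,0,0,5.4],[-1.5,1.6,-0.4,0,0,5.3],[-1.3,1.7,-0.4,0,0,5.3],[-1.2,1.8,-0.3,0,0,5.3]]])

```text
clock: 9.57
position: [0.4284, 0.0724, 0.1889]
tool_rot: [-3.141, 0.001, 0.086]
force: [0.5, 0.0, -0.2]
grip_width: -0.0001
```

>>> servo_tool(rows=[[[0,0,0,0,0,0],[0,0,0,0,0,0]]])

```text
clock: 9.82
position: [0.4293, 0.0735, 0.1889]
tool_rot: [-3.141, 0.0, 0.091]
force: [-1.0, -0.0, -0.8]
grip_width: 0.0001
```

```bash
python3 -c "
from h import *
s=st();print(s['qpos'])
f=wpose(frame('wrist'),s);cv2.imwrite('pics/w7.png',f['image'][:,:,::-1])
"
```

```text
9.825 [0.4293 0.0735 0.1889] yaw 5.2 phi 177.3 r 0.1298 F [-1.  -0.  -0.8]
[-1.12691259  0.54648637  1.14081424  2.1531727  -0.67185355  0.86259114
 -1.05090056]
```

View pics/w7.png

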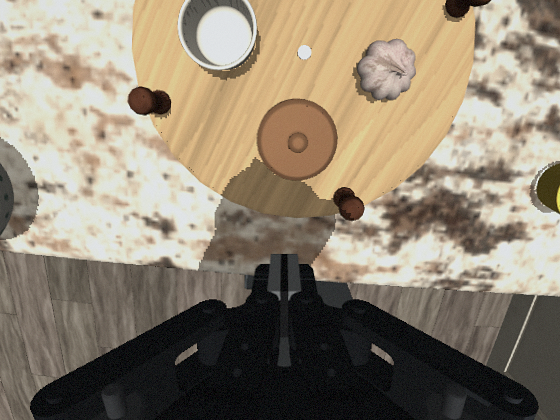

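```bash
python3 -c "
from h import *
s=st()
f=wpose(frame('wrist'),s)
a=plane(f,(298,142),.1);l=plane(f,(297,138),.09);c=plane(f,(304.7,52),.035)
for p in(a,l):
  d=(p-c);print(p,np.hypot(*d[:2]),np.degrees(np.arctan2(d[1],d[0])))
print(c)
print('tip at pixel', proj(f,s['position']))
t=frame('top');cv2.imwrite('pics/t7.png',t['image'][:,:,::-1])
salt(t,(248,205,290,245))
rows([(.4872,.068,.165,5),(.4872,.068,.132,5)],[5,3])
"
```

```text
9.875 [0.4295 0.0736 0.1889] yaw 5.2 phi 177.3 r 0.1297 F [-0.2  1.4  0.1]
[0.4860154  0.06835944 0.1       ] 0.07226708261609707 178.92101663357568
[0.48808001 0.06889305 0.09      ] 0.07021521728866277 178.4539346643973
[0.55826966 0.0669986  0.035     ]
tip at pixel [[283.74791011 269.89077837]]Traceback (most recent call last):
  File "<string>", line 11, in <module>
    salt(t,(248,205,290,245))
    ~~~~^^^^^^^^^^^^^^^^^^^^^
  File "h.py", line 51, in salt
    b=max(blobs(f,m,roi),key=lambda b:b[1][4])
ValueError: max() iterable argument is empty
```

View pics/t7.png

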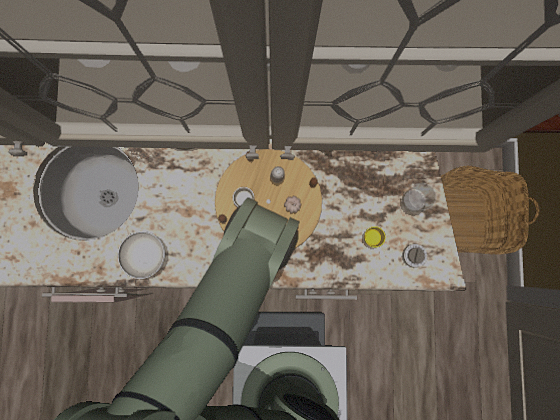

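```bash
python3 -c "
from h import *
rows([(.4867,.0687,.165,5),(.4867,.0687,.132,5)],[5,3])
"
```

```text
[[1.13, 0.2, 0.48, 0.0, 0.0, 0.04], [1.13, 0.2, 0.48, 0.0, 0.0, 0.04], [1.13, 0.2, 0.48, 0.0, 0.0, 0.05], [1.13, 0.2, 0.48, 0.0, 0.0, 0.04], [1.13, 0.2, 0.48, 0.0, 0.0, 0.04]]
[[-0.0, 0.0, 1.1, 0.0, 0.0, 0.0], [-0.0, 0.0, 1.1, 0.0, 0.0, 0.0], [-0.0, 0.0, 1.1, 0.0, 0.0, 0.0]]
end [0.4867 0.0687 0.132  5.0025]
```

>>> servo_tool(rows=[[[1.1,0.2,0.5,0,0,0],[1.1,0.2,0.5,0,0,0],[1.1,0.2,0.5,0,0,0],[1.1,0.2,0.5,0,0,0],[1.2,0.2,0.4,0,0,0]]])

```text
clock: 10.6
position: [0.4871, 0.068, 0.1648]
tool_rot: [3.141, 0.0, 0.089]
force: [-0.0, -1.0, 0.9]
grip_width: -0.0001
```

>>> servo_tool(rows=[[[0,0,1.1,0,0,0],[0,0,1.1,0,0,0],[0,0,1,0,0,0],[0,0,0,0,0,0],[0,0,0,0,0,0]]])

```text
clock: 11.22
position: [0.4863, 0.0683, 0.1334]
tool_rot: [-3.142, -0.0, 0.09]
force: [-1.2, -0.8, -0.7]
grip_width: 0.0002
```

```bash
python3 -c "
from h import *
s=st()
g=frame('side');cv2.imwrite('pics/s8.png',cv2.resize(g['image'][150:260,190:360,::-1],None,fx=4,fy=4,interpolation=cv2.INTER_CUBIC))
print(((proj(g,[s['position'],[.4867,.0687,.102]])-[190,150])*4))
f=frame('wrist');cv2.imwrite('pics/w8.png',f['image'][:,:,::-1])
"
```

```text
11.225 [0.4863 0.0683 0.1334] yaw 5.1 phi 179.4 r 0.0727 F [-1.2 -0.8 -0.7]
[[250.99951953 170.97734465]
 [251.40543164 209.56120192]]
```

View pics/s8.png

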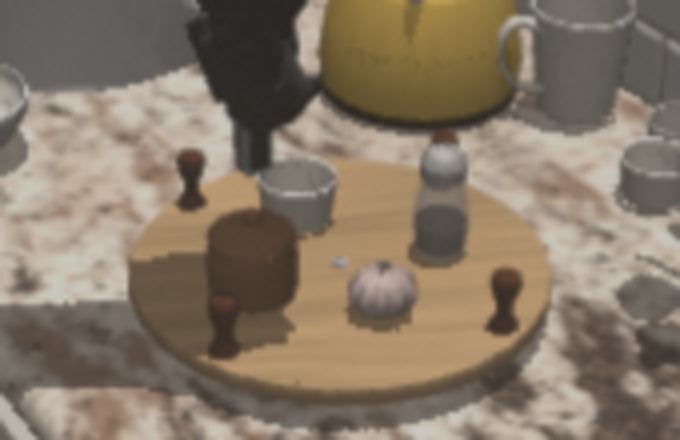

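View pics/w8.png

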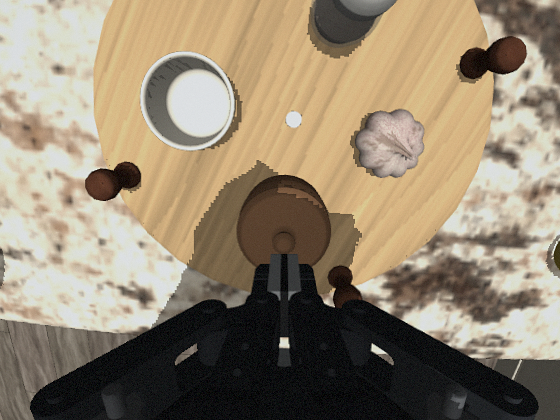

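The fingertips are centred over the lid knob, about 31 mm above it. Now I hold there.

>>> servo_tool(rows=[[[0,0,0,0,0,0],[0,0,0,0,0,0],[0,0,0,0,0,0],[0,0,0,0,0,0],[0,0,0,0,0,0]]])

```text
clock: 11.95
position: [0.4862, 0.0682, 0.1332]
tool_rot: [3.142, 0.0, 0.09]
force: [-0.0, 0.8, 1.0]
grip_width: 0.0
```

>>> servo_tool(rows=[[[0,0,0,0,0,0],[0,0,0,0,0,0],[0,0,0,0,0,0],[0,0,0,0,0,0],[0,0,0,0,0,0]]])

```text
clock: 12.58
position: [0.4862, 0.0683, 0.1332]
tool_rot: [-3.142, 0.0, 0.09]
force: [0.9, 1.2, 0.1]
grip_width: -0.0
```

>>> servo_tool(rows=[[[0,0,0,0,0,0],[0,0,0,0,0,0],[0,0,0,0,0,0],[0,0,0,0,0,0],[0,0,0,0,0,0]]])

```text
clock: 13.2
position: [0.4863, 0.0682, 0.1332]
tool_rot: [-3.142, 0.0, 0.09]
force: [0.0, 0.1, 0.0]
grip_width: -0.0002
```

>>> servo_tool(rows=[[[0,0,0,0,0,0],[0,0,0,0,0,0],[0,0,0,0,0,0],[0,0,0,0,0,0],[0,0,0,0,0,0]]])

```text
clock: 13.82
position: [0.4863, 0.0682, 0.1332]
tool_rot: [3.142, 0.0, 0.09]
force: [0.1, -0.3, -0.9]
grip_width: -0.0
```

>>> servo_tool(rows=[[[0,0,0,0,0,0],[0,0,0,0,0,0],[0,0,0,0,0,0],[0,0,0,0,0,0],[0,0,0,0,0,0]]])

```text
clock: 14.45
position: [0.4863, 0.0683, 0.1332]
tool_rot: [3.142, 0.0, 0.09]
force: [0.1, -0.4, 0.4]
grip_width: -0.0003
```

>>> servo_tool(rows=[[[0,0,0,0,0,0],[0,0,0,0,0,0],[0,0,0,0,0,0],[0,0,0,0,0,0],[0,0,0,0,0,0]]])

```text
clock: 15.08
position: [0.4862, 0.0683, 0.1332]
tool_rot: [3.142, 0.0, 0.09]
force: [0.4, -1.0, 0.1]
grip_width: -0.0003
```

>>> servo_tool(rows=[[[0,0,0,0,0,0],[0,0,0,0,0,0],[0,0,0,0,0,0],[0,0,0,0,0,0],[0,0,0,0,0,0]]])

```text
clock: 15.7
position: [0.4862, 0.0683, 0.1332]
tool_rot: [3.142, 0.0, 0.09]
force: [0.2, 0.1, -0.5]
grip_width: 0.0
```

```bash
python3 -c "
from h import *
s=st();print(bot.job_done())
"
```

```text
15.7 [0.4862 0.0683 0.1332] yaw 5.1 phi 179.4 r 0.0728 F [ 0.2  0.1 -0.5]
the job is handed in; nothing more can be done
None
```

The salt cellar is at the front of the board, and I handed the job in at 15.7 s with the closed fingertips still pointing at it. I pushed one rim knob clockwise through about 98° with the fingers closed, using about 3 N, then backed off and moved over the lid.

- **Salt cellar position:** the top and wrist cameras put it within about 1 to 1.5° of straight front. The side camera alone, taken mid-turn, read about 4° differently, and I used mainly the top view to stop.
- **Pointing:** the fingertips stayed about 31 mm above the lid knob, within 1 to 2 mm sideways, for over 4 s. The force readings were only noise.
- **Everything else:** the last pictures show all items upright on the board. In the top picture taken just before pointing, the bowl, glass, timer and yellow ramekin look unmoved, though I did not re-measure them.

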